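Push the dish carriage to the lens stop and press the shutter

ROBOT

A 7-joint arm with a two-finger parallel gripper is mounted at the origin on the work surface. World frame = base frame: x ahead of the robot, y to its left, z up, the work surface at z = 0. Lengths are in m, angles in rad, forces in N, time in s.
With the tool pointing down it reaches from about 0.4 to 0.85 m from the base axis. Payload 10.4 kg.
Tool frame: the origin (TCP) lies midway between the tips of the shut fingers; the grasp point (between the pads) lies 19 mm behind it; x points along the fingers, y is the direction in which the jaws open and shut, and the axes are right-handed (so a half turn about x gives the same grasp; the last joint's range is limited). The gripper opens to 87 mm and grips with 3 to 60 N. Pads are 19 mm wide; open, the fingers measure 117 mm over their backs; the gripper's body (75 mm by 190 mm) begins 51 mm behind the grasp point.
Start: joints at [-1.171, 0.332, -0.065, 1.46, 0.022, 1.35, -0.088], TCP at [0.256, 0.57, 0.223] pointing down, gripper open.
Joint ranges: [-2.6, 2.6], [-0.5, 2.12], [-1.47, 1.34], [0.16, 2.42], [-1.27, 4.41], [0.06, 2.06], [-2.6, 2.6]. Speed limits (rad/s): [2.22, 2.22, 2.79, 2.79, 3.14, 3.14, 3.14].

INTERFACE

Orientations are given as a unit quaternion [x, y, z, w].
In Python, from bench import r gives the robot as it stands.
- The arm moves only by the shell command python3 -m jog 'ROWS' [OPENING] [FORCE]. ROWS is JSON, a list of rows, each an object with "slide": the shift along the tool's x, y, z in cm, a list of three; "roll": the turn about the tool's x in degrees. A call has 1 to 5 rows; each row is the pose to reach, as a shift and turn from the pose measured when the call began, along the tool's axes at that moment; what a row does not reach only later rows make up. A row lasts 1/12 s, in which the tool goes at most 41.7 mm and 7.16 degrees, less where a joint would pass 70% of its speed; a pose out of reach is approached as far as the arm can. A call with a gripper value outside its range is refused whole. OPENING is the closure, from 0 (fully open) to 1 (shut), set as the call begins (- or left out, the last holds). The fingers move at their own pace and stop on an object; FORCE is the grip in N (left out, the last holds). Time passes only in rows, so rows that repeat a pose let the fingers close. It gives the time, the measured TCP pose, the force and the opening at its end, in the units of the state.
- r.read_state(): the state, without advancing time (a new reading comes with each control period).
- r.camera(name): name is "scene" or "top" or "wrist"; returns the picture (420x560x3 uint8, red, green, blue); there is no depth.
- r.camera_info(name): a dict with "intrinsics" (3x3 intrinsics, pixels), "R" (3x3) and "t" (3): a world point X has camera coordinates R X + t; the wrist camera has in their place "hand_eye" (4x4, takes a point from camera to tool coordinates, whose origin is the TCP and whose axes are the tool frame's). Camera axes: x right, y down, z forward; pixel columns grow to the right and rows downward; lengths in m; the calibration is good to about 2 mm. A picture is of the moment at which its call begins: read the wrist's pose just before it. camera_info takes no time and is no camera call.
- r.close_job(): hands the job in, once; it reports no verdict.
The state is a dict: "time": time; "joint_positions": joint angles; "joint_vel": joint speeds; "joint_torque": joint torques, N m; "ee_pos": TCP position; "eef_rot": TCP orientation; "ft_force": force on the tool from outside, world axes, zero at the start; "torque": the same for the moment, N m; "width": finger opening in m.
Only numpy, scipy, OpenCV 4.12 (cv2) and the standard library are available. Lean on these libraries where they do the work, as an engineer would, in place of code of your own. Each camera call takes 0.05 s, during which the arm holds its last target.

TASK

Push the sliding carriage along its rails, with the dish riding on it, until its spring catch drops between the two ridges of the stop that carries the lens (the other stop has no lens; pass over it if it is in the way), and leave it caught there. Then press the shutter button right down and let go. The dish stays in its seat and is never lifted, and everything else stays where it stands.

Things in the scene. Friction and masses are not known exactly. Their poses are not given: they have to be found in the camera images.
- carriage (a joint): Travel of the carriage on its rails from its start, m: limits -0.01 and 0.205, growing along y of carriage_seat. It starts near the right-hand (-y) end, slides with 1.5 N friction and stays where left. Climbing a stop's ridge takes about 9 N; past the crest the force falls away or reverses, and the catch pulls itself to the middle of the two ridges from within about 4 mm.
- carriage_seat (a point): Centre of the upper face of the carriage (aluminium plate, 100 mm across the rails, 98 along them, face 60 mm above the table). Axes: x across the rails, away from the robot; y along the rails; z up. At each end an upright push plate stands across the rails, 60 mm wide, 8 thick, centred at x = 0, from 60 to 106 mm above the table; outer faces at y = -49 and +49 mm.
- stand: Fixed stand that carries the rails, 140 mm (x) by 400 mm (y, along the rails); origin at the centre of its underside, axes as the seat's. Rails and end plates are no higher than 50 mm above the table. The two stops reach out to x = +100 mm on the far side.
- catch_tip (a point): Foot of the carriage's spring catch (12 mm brass ball on a pin with an 11 mm black knob, top 98 mm above the table), on the far rail, 50 mm above the table; x = +60, y = 0 mm from the seat's centre, same axes. A thin brass bar points outward from the pin. This point moves with the carriage, not with the pin's 3 mm rise.
- lens_stop (a point): The stop to reach: middle of the two dark ridges (round bars across the far rail, 15 mm apart, 3 mm proud of the rail) of the clip that carries the lens, a round black upward-looking barrel 38 mm across and 42 mm high between the rails. 50 mm above the table; axes as the seat's. The carriage is home when the catch tip is here.
- plain_stop (a point): The same point of the other, identical clip, which has no lens. One of the two stops lies about 55 to 95 mm further along than the other; which is which varies.
- catch (a joint): Rise of the catch pin in m: 0 down on the rail, about 0.0004 down between two ridges, 0.003 on a ridge's crest.
- dish_mid (a point): Centre of the dish (lidded culture dish, 60 mm across, 14 mm high, about 50 g, loose), half-way up; it stands on the carriage seat between four low lugs.
- shutter (a joint): Travel of the shutter button in m: 0 up, 0.006 fully down (5 N); it springs back.
- shutter_top (a point): Centre of the top of the shutter button, a grey round button 40 mm across on a white control box (100 x 80 mm, 35 high) to the left of the stand; it is pressed straight down.
- spare_dish: Bystander: a second, loose lidded culture dish, 60 across, 14 high (mm); origin at the centre of its underside. Leave it alone.
- vial: Bystander: small amber jar, 28 across, 50 high (mm); origin at the centre of its underside. Leave it alone.
- reagent: Bystander: bottle, 60 across, 120 high (mm); origin at the centre of its underside. Leave it alone.
- slide_box: Bystander: flat box, 90 x 100 x 30 (mm); origin at the centre of its underside. Leave it alone.
- pin_tray: Bystander: open shallow steel tray, 100 x 160 x 25 (mm); origin at the centre of its underside. Leave it alone.
- beaker: Bystander: open glass beaker, 60 across, 75 high (mm); origin at the centre of its underside. Leave it alone.
- media: Bystander: bottle, 70 across, 100 high (mm); origin at the centre of its underside. Leave it alone.
Things that resemble listed ones, but are neither listed nor needed, are in the scene too. What is shaped like the part that bears shutter but green or pink is not meant. What is shaped like the part that bears dish_mid but pink is not meant.

How it is judged:
By the outcome, as a careful person would: the job done as asked, in the order asked, and still so for the second after the job is handed in, with the robot touching nothing.
It also fails if it takes over 58 s, if anything falls off the work surface, if the arm or the gripper's body presses on something with over 40 N, if the wrist force passes 120 N, or if a joint passes its speed limit or range.

## Working session

There is one attempt and no reset: what is moved stays moved. The work goes in short steps, Python scripts to look and compute and a shell command to move; the robot and the scene stay as the last step left them, time stands still between calls to the robot, and variables do not carry over. Pictures are saved under pics/ and viewed, and the job is handed in when it is done.

```bash
ls; mkdir -p pics; python3 - <<'E'
from bench import r
import cv2
s=r.read_state();print({k:s[k] for k in('time','ee_pos','eef_rot','ft_force','width')})
for n in('scene','top','wrist'):
    cv2.imwrite(f'pics/{n}0.png',r.camera(n)[:,:,::-1]);print(n,r.camera_info(n))
E
```

```text
pics
{'time': 0.0, 'ee_pos': array([0.25627642, 0.56960188, 0.22176435]), 'eef_rot': array([ 0.14785397,  0.69144972, -0.14885564,  0.69128756]), 'ft_force': array([-0.5686648 , -0.48491276,  0.90433614]), 'width': 0.0869001621798632}
scene {'intrinsics': array([[513.0438039 ,   0.        , 272.0369826 ],
       [  0.        , 513.0438039 , 212.89494843],
       [  0.        ,   0.        ,   1.        ]]), 'R': array([[ 0.18651033,  0.98243484, -0.00597366],
       [ 0.83782762, -0.16222696, -0.52127468],
       [-0.5130875 ,  0.09221821, -0.85336805]]), 't': array([-0.13479435, -0.41035219,  1.7011966 ])}
top {'intrinsics': array([[448.12590332,   0.        , 283.23815377],
       [  0.        , 448.12590332, 207.3388252 ],
       [  0.        ,   0.        ,   1.        ]]), 'R': array([[ 0.01316685, -0.99973831,  0.01870699],
       [-0.98327371, -0.01634432, -0.1813992 ],
       [ 0.18165748, -0.01600564, -0.9832316 ]]), 't': array([0.01551728, 0.56304357, 1.11479251])}
wrist {'intrinsics': array([[307.27278043,   0.        , 283.94712895],
       [  0.        , 307.27278043, 210.27682214],
       [  0.        ,   0.        ,   1.        ]]), 'hand_eye': array([[ 6.69793145e-05, -3.01309926e-01,  9.53526258e-01,
        -1.61670241e-01],
       [ 9.99999924e-01, -3.46558040e-04, -1.79754553e-04,
         2.28262704e-04],
       [ 3.84614022e-04,  9.53526197e-01,  3.01309879e-01,
        -8.35580231e-02],
       [ 0.00000000e+00,  0.00000000e+00,  0.00000000e+00,
         1.00000000e+00]])}
```

View pics/scene0.png

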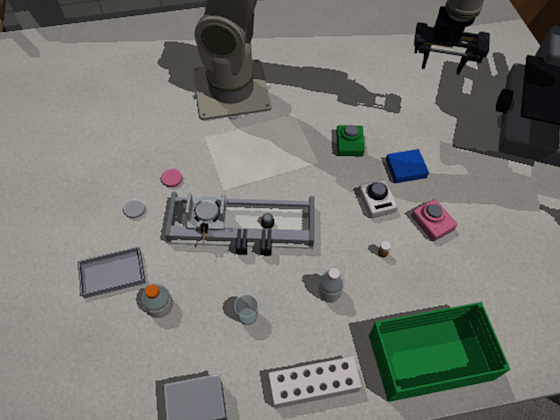

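View pics/top0.png

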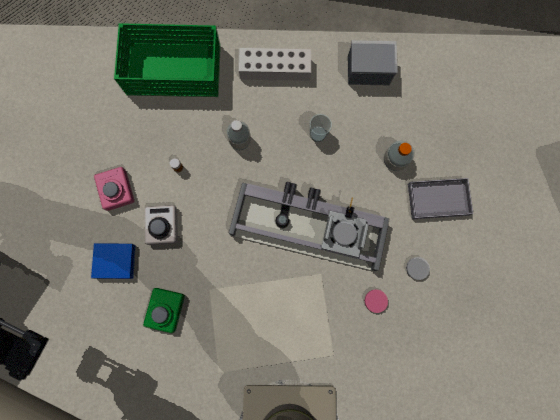

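View pics/wrist0.png

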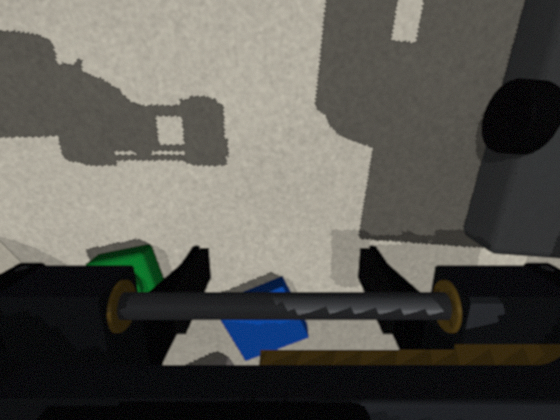

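The scene and top views show the carriage at the right, at top (345,233). There are clips at about (314,197) and (290,190), and the lens barrel is at (282,220), so it appears to belong to the far clip. The white box with its button is at (159,227). I'll zoom in next.

```bash
python3 - <<'E'
import cv2
a=cv2.imread('pics/top0.png')[170:280,225:400];cv2.imwrite('pics/top0z.png',cv2.resize(a,None,fx=4.5,fy=4.5,interpolation=cv2.INTER_CUBIC))
a=cv2.imread('pics/scene0.png')[180:260,155:325];cv2.imwrite('pics/scene0z.png',cv2.resize(a,None,fx=4.5,fy=4.5,interpolation=cv2.INTER_CUBIC))
E
```

```text
(no output)
```

View pics/top0z.png

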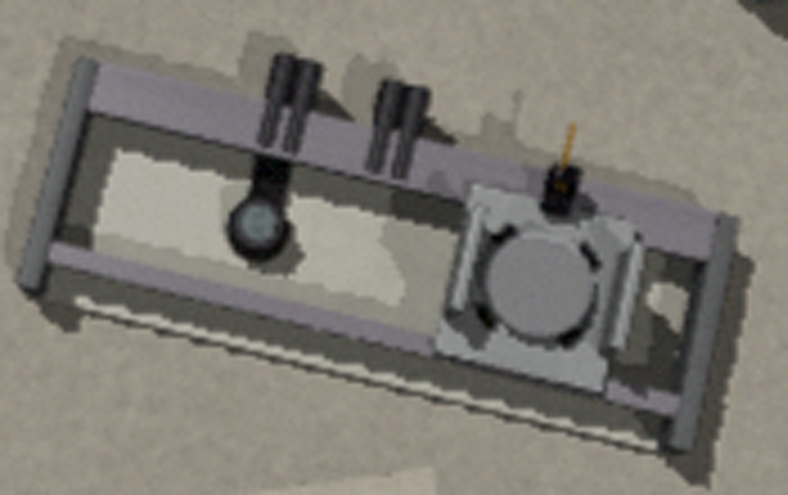

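View pics/scene0z.png

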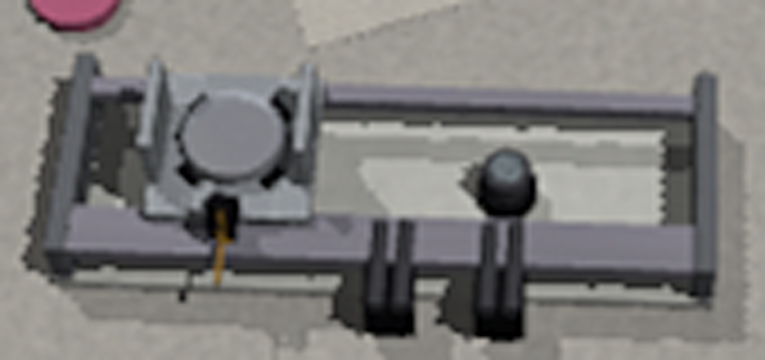

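```bash
cat > h.py <<'E'
import numpy as np
from bench import r
from scipy.spatial.transform import Rotation as Ro
def ray(n,u,v,z,pose=None):
    i=r.camera_info(n);d=np.linalg.solve(i['intrinsics'],[u,v,1.])
    if n=='wrist':
        p,q=pose;T=np.eye(4);T[:3,:3]=Ro.from_quat(q).as_matrix();T[:3,3]=p
        T=T@i['hand_eye'];o=T[:3,3];w=T[:3,:3]@d
    else:
        R=np.array(i['R']);o=-R.T@i['t'];w=R.T@d
    return o+w*(z-o[2])/w[2]
def z0(n,u,v,z):
    ox,oy=(225,170) if n=='top' else (155,180)
    return ray(n,(u+.5)/4.5-.5+ox,(v+.5)/4.5-.5+oy,z)
E
python3 - <<'E'
from h import *
np.set_printoptions(precision=4,suppress=True)
P=lambda k,*a:print(k,z0(*a)[:2])
P('dish T','top',541,285,.074);P('dish S','scene',235,137,.074)
P('lens T','top',258,220,.05);P('lens S','scene',507,165,.05)
for k,u,v in(('LL',265,143),('LR',290,150),('PL',374,168),('PR',400,175)):P(k,'top',u,v,.053)
for k,u,v in(('PL',378,222),('PR',403,222),('LL',488,222),('LR',515,222)):P('S'+k,'scene',u,v,.053)
c=[z0('top',u,v,.05)[:2] for u,v in((88,62),(30,290),(728,217),(682,450))]
print(np.array(c)); P
for a,b in((0,1),(2,3)):d=c[a]-c[b];print(np.degrees(np.arctan2(d[1],d[0])),np.linalg.norm(d))
for a,b in((2,0),(3,1)):d=c[b]-c[a];print(np.degrees(np.arctan2(d[1],d[0])),np.linalg.norm(d))
P('knob','top',563,182,.098);P('knobS','scene',221,205,.098)
print(ray('top',159,227,.045),ray('scene',377,190,.045))
# all in image
E
python3 - <<'E'
import cv2
a=cv2.imread('pics/top0.png')[195:255,130:190];b=cv2.imread('pics/scene0.png')[165:225,350:410]
import numpy as np
cv2.imwrite('pics/btn.png',cv2.resize(np.hstack([a,b]),None,fx=6,fy=6,interpolation=cv2.INTER_CUBIC))
E
```

```text
dish T [ 0.4953 -0.1325]
dish S [ 0.5007 -0.1345]
lens T [0.5335 0.0268]
lens S [0.5362 0.0226]
LL [0.5782 0.0234]
LR [0.5743 0.0089]
PL [ 0.5645 -0.0398]
PR [ 0.5607 -0.0548]
SPL [ 0.5621 -0.0595]
SPR [ 0.5649 -0.045 ]
SLL [0.5744 0.0042]
SLR [0.5774 0.0198]
[[ 0.6253  0.1274]
 [ 0.4909  0.1566]
 [ 0.5397 -0.2453]
 [ 0.4055 -0.2152]]
-12.26842060550262 0.137476877820783
-12.614248414933604 0.1375070644674135
77.06240308370371 0.3823254738331576
77.05679010967079 0.3814958908035152
knob [ 0.55   -0.1417]
knobS [ 0.5599 -0.147 ]
[0.507  0.3439 0.045 ] [0.5072 0.3398 0.045 ]
```

View pics/btn.png

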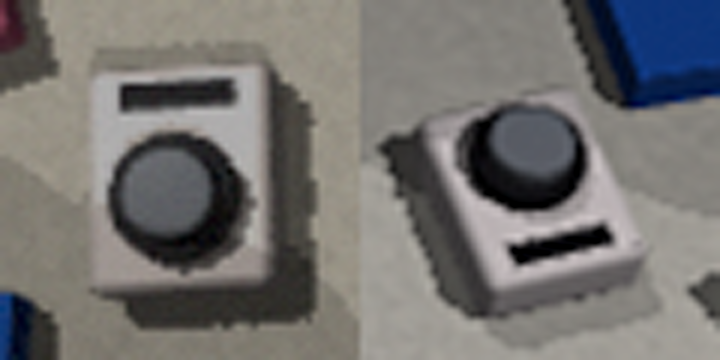

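```bash
cat >> h.py <<'E'
np.set_printoptions(precision=4,suppress=True)
EY=np.array([np.cos(np.radians(77.1)),np.sin(np.radians(77.1)),0]);EX=np.array([EY[1],-EY[0],0])
def st():
    s=r.read_state();M=Ro.from_quat(s['eef_rot']).as_matrix()
    return s,np.array(s['ee_pos']),M
def to(p):
    s,e,M=st();print('t',s['time'],'slide cm',100*M.T@(np.array(p)-e),'z az',np.degrees(np.arctan2(M[1,2],M[0,2])),'tilt',M[2,0],'F',s['ft_force'],'j7',s['joint_positions'][6])
E
python3 - <<'E'
from h import *
print(st()[2])
seat=np.array([.498,-.1335,.06]);p=seat-.11*EY;p[2]=.22
print(p,(seat-.065*EY));to(p)
# button triangulation
def tri(a,b):
    o=[];
    A=[]
    for n,u,v in(a,b):
        x=ray(n,u,v,0);y=ray(n,u,v,.1);A.append((x,y-x))
    (p1,d1),(p2,d2)=A
    k=np.linalg.lstsq(np.c_[d1,-d2],p2-p1,rcond=None)[0]
    return p1+k[0]*d1,p2+k[1]*d2
print(tri(('top',158,227),('scene',378.7,188.3)))
E
```

```text
[[-0.0004  0.4104  0.9119]
 [-0.0009  0.9119 -0.4104]
 [-1.     -0.001   0.    ]]
[ 0.4734 -0.2407  0.22  ] [ 0.4835 -0.1969  0.06  ]
t 0.15 slide cm [  0.2649 -64.9963  53.0541] z az -24.227777441148667 tilt -0.9999994949939921 F [ 0.7836  0.1511 -0.2281] j7 -0.08853116945172622
(array([0.5061, 0.345 , 0.0508]), array([0.506 , 0.3441, 0.0505]))
```

```bash
python3 -m jog '[{"slide":[0,-1.9,3.5],"roll":-5},{"slide":[0,-3.8,7],"roll":-11.3},{"slide":[0,-5.7,10.5],"roll":-11.3},{"slide":[0,-7.6,14],"roll":-11.3},{"slide":[0,-9.5,17.5],"roll":-11.3}]' 1 40
python3 -c "
from h import *
to([.5,.2,.22])"
```

```text
time: 0.57
ee_pos: [0.3777, 0.4095, 0.2219]
eef_rot: [0.079, 0.703, -0.08, 0.702]
ft_force: [0.9, 0.2, -1.0]
width: 0.0615
t 0.5667 slide cm [  0.2052 -17.6818  16.6   ] z az -12.918062500703588 tilt -0.9999991735178144 F [ 0.9445  0.217  -1.0374] j7 0.43915686990251895
```

```bash
python3 -m jog '[{"slide":[0,-2.8,2.7]},{"slide":[0,-5.6,5.4]},{"slide":[0,-8.4,8.1]},{"slide":[0,-11.2,10.8]},{"slide":[0,-14.5,13]}]'
python3 -m jog '[{"slide":[0,-4,1]},{"slide":[0,-8,1]},{"slide":[0,-12,1]},{"slide":[0,-16,1]},{"slide":[0,-20,1]}]'
python3 -c "
from h import *
to([.4734,-.2407,.22])"
```

```text
t 0.5667 slide cm [  0.2565 -61.2311  23.8595] z az -12.918062500703588 tilt -0.9999991735178144 F [ 0.9445  0.217  -1.0374] j7 0.43915686990251895invalid input at $[0]: expected keys slide, roll
invalid input at $[0]: expected keys slide, roll
```

```bash
python3 -m jog '[{"slide":[0,-2.8,2.7],"roll":0},{"slide":[0,-5.6,5.4],"roll":0},{"slide":[0,-8.4,8.1],"roll":0},{"slide":[0,-11.2,10.8],"roll":0},{"slide":[0,-14.5,13],"roll":0}]'
python3 -m jog '[{"slide":[0,-4,1],"roll":0},{"slide":[0,-8,1],"roll":0},{"slide":[0,-12,1],"roll":0},{"slide":[0,-16,1],"roll":0},{"slide":[0,-20,1],"roll":0}]'
python3 -c "
from h import *
to([.4734,-.2407,.22])"
```

```text
time: 0.98
ee_pos: [0.473, 0.2375, 0.2219]
eef_rot: [0.079, 0.703, -0.08, 0.703]
ft_force: [0.9, 0.2, -0.2]
width: 0.0285
time: 1.4
ee_pos: [0.4371, 0.0384, 0.2219]
eef_rot: [0.079, 0.703, -0.08, 0.702]
ft_force: [1.5, -0.1, -0.0]
width: 0.0017
t 1.4 slide cm [  0.2084 -26.3965   9.7747] z az -12.920126088580583 tilt -0.9999994566323771 F [ 1.4859 -0.1169 -0.0217] j7 1.1246357598831493
```

```bash
python3 -m jog '[{"slide":[0,-4,1.5],"roll":0},{"slide":[0,-8,3],"roll":0},{"slide":[0,-12,4.5],"roll":0},{"slide":[0,-14,5],"roll":0},{"slide":[0,-14,5],"roll":0}]'
python3 - <<'E'
from h import *
import cv2
s,e,M=st();cv2.imwrite('pics/w1.png',r.camera('wrist')[:,:,::-1]);print(e,s['joint_positions'])
E
```

```text
time: 1.82
ee_pos: [0.4539, -0.1152, 0.2222]
eef_rot: [0.082, 0.702, -0.083, 0.702]
ft_force: [-0.8, 1.7, -0.4]
width: 0.0002
[ 0.4539 -0.1152  0.2222] [-0.3663 -0.0432  0.5075  1.881   0.0241  1.2983  1.4719]
```

View pics/w1.png

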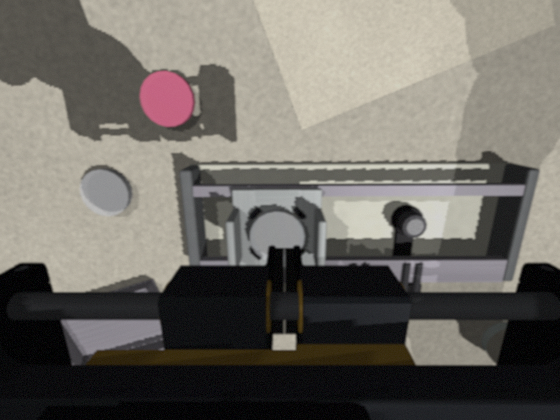

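```bash
python3 - <<'E'
from h import *
s,e,M=st();q=s['eef_rot'];P=(e,q)
for k,u,v,z in(('dish',277,230,.074),('lens',413,225,.05),('ridge1',405,272,.053),('ridge2',418,272,.053),('plain1',351,268,.053),('plain2',364,268,.053),('Lend',197,190,.05),('Rend',525,190,.05),('plateR',232,225,.106)):
    w=ray('wrist',u,v,z,P);print(k,w,'along',w@EY,'across',w@EX)
import cv2
a=cv2.imread('pics/w1.png')[155:300,170:550];cv2.imwrite('pics/w1z.png',cv2.resize(a,None,fx=2.1,fy=2.1,interpolation=cv2.INTER_CUBIC))
E
```

```text
dish [ 0.488  -0.1277  0.074 ] along -0.015533132602249443 across 0.5042199992990227
lens [0.5269 0.024  0.05  ] along 0.14104046723626462 across 0.508229665060381
ridge1 [0.5837 0.0072 0.053 ] along 0.13732218019974968 across 0.5673604758078608
ridge2 [0.5873 0.0224 0.053 ] along 0.15296767727991986 across 0.5674467057722052
plain1 [ 0.5635 -0.0552  0.053 ] along 0.07199549643054354 across 0.5616300832490341
plain2 [ 0.5671 -0.04    0.053 ] along 0.0875797507105806 across 0.5617162659030875
Lend [ 0.4301 -0.2061  0.05  ] along -0.10484741063978413 across 0.4652420860732931
Rend [0.5138 0.1499 0.05  ] along 0.260800258878767 across 0.46738599202948783
plateR [ 0.4612 -0.165   0.106 ] along -0.05788415689226516 across 0.48642720087905916
```

View pics/w1z.png

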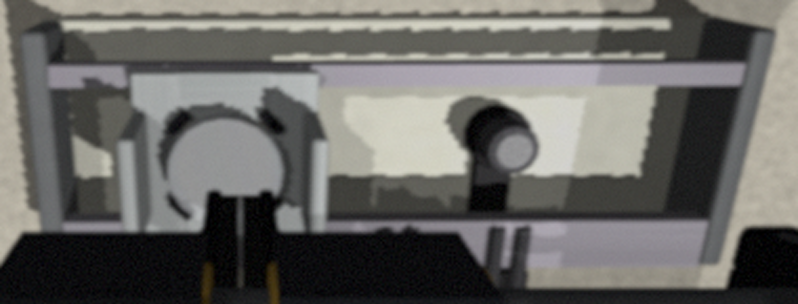

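```bash
python3 -c "
from h import *
to(-.11*EY+.503*EX+[0,0,.070])"
```

```text
t 1.8667 slide cm [ 15.2075 -10.1742   3.5963] z az -13.229995499263634 tilt -0.9999991188284515 F [0.3936 0.1928 0.0541] j7 1.46850020713786
```

```bash
python3 -m jog '[{"slide":[0,-4,1.5],"roll":-0.3},{"slide":[0,-8,3],"roll":-0.3},{"slide":[0,-10.2,3.6],"roll":-0.3},{"slide":[3,-10.2,3.6],"roll":-0.3},{"slide":[6.5,-10.2,3.6],"roll":-0.3}]'
python3 -c "
from h import *
import cv2
to(-.11*EY+.503*EX+[0,0,.070])
cv2.imwrite('pics/s2.png',r.camera('scene')[140:280,120:340,::-1].repeat(3,0).repeat(3,1))"
```

```text
time: 2.28
ee_pos: [0.4673, -0.221, 0.158]
eef_rot: [0.08, 0.701, -0.081, 0.704]
ft_force: [1.1, 0.8, 0.1]
width: 0.0006
t 2.2833 slide cm [ 8.7945  0.1232 -0.2179] z az -13.038077719582539 tilt -0.9999908482631716 F [1.0774 0.7634 0.1197] j7 1.7838462320917532
```

View pics/s2.png

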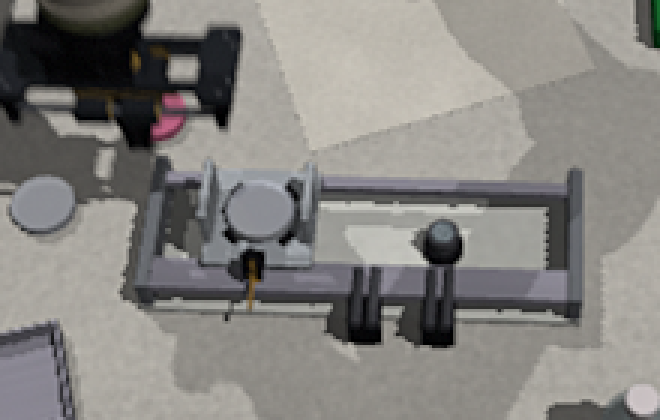

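The view shows the gripper behind the near push plate, with the path down clear. I'll descend.

```bash
python3 -m jog '[{"slide":[3,0,-0.2],"roll":0},{"slide":[6,0.1,-0.2],"roll":0},{"slide":[8.7,0.1,-0.2],"roll":0},{"slide":[8.7,0.1,-0.2],"roll":0}]'
python3 -c "
from h import *
import cv2
to(-.087*EY+.503*EX+[0,0,.070])
cv2.imwrite('pics/s3.png',r.camera('scene')[140:280,120:340,::-1].repeat(3,0).repeat(3,1))"
```

```text
time: 2.67
ee_pos: [0.4584, -0.2139, 0.0592]
eef_rot: [0.079, 0.708, -0.078, 0.697]
ft_force: [-1.7, 1.2, -0.2]
width: 0.0004
t 2.6667 slide cm [-1.0927  1.9171  0.8272] z az -12.78111947173632 tilt -0.9998902589907078 F [-1.7215  1.176  -0.1539] j7 1.8545511492201963
```

View pics/s3.png

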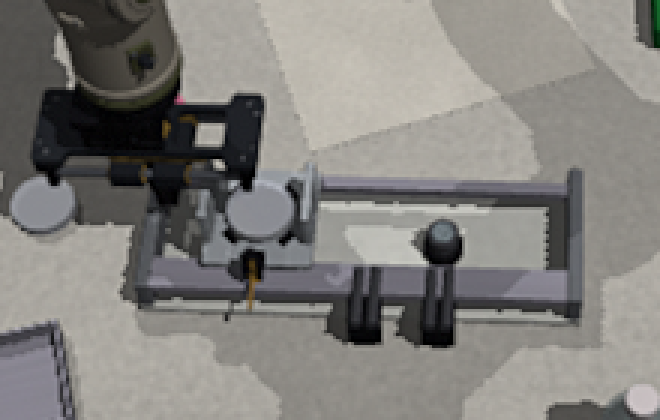

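```bash
python3 -m jog '[{"slide":[-1.1,0,0.8],"roll":0},{"slide":[-1.1,0.5,0.8],"roll":0},{"slide":[-1.1,1.0,0.8],"roll":0},{"slide":[-1.1,1.5,0.8],"roll":0},{"slide":[-1.1,2.0,0.8],"roll":0}]'
python3 -c "
from h import *
to(-.08*EY+.503*EX+[0,0,.070])
print(st()[0]['joint_vel'],st()[1]@EY)"
```

```text
time: 3.13
ee_pos: [0.4724, -0.1963, 0.0733]
eef_rot: [0.079, 0.707, -0.078, 0.699]
ft_force: [0.1, 0.3, 0.5]
width: 0.0002
t 3.1333 slide cm [ 0.3304  0.5863 -0.1196] z az -12.787963942211029 tilt -0.9999360695976132 F [0.0605 0.2563 0.5138] j7 1.8021014991986972
[-0.097  -0.0229 -0.0303  0.0305  0.0225 -0.0095 -0.1326] -0.08585880985320782
```

```bash
python3 -m jog '[{"slide":[0.3,0.2,-0.1],"roll":0},{"slide":[0.3,0.5,-0.1],"roll":0},{"slide":[0.3,0.8,-0.1],"roll":0},{"slide":[0.3,1.1,-0.1],"roll":0},{"slide":[0.3,1.4,-0.1],"roll":0}]'
python3 -c "
from h import *
to(-.08*EY+.503*EX+[0,0,.070])
s,e,M=st();print(e@EY,s['ft_force']@EY)
import cv2
cv2.imwrite('pics/s4.png',r.camera('top')[150:290,220:420,::-1].repeat(3,0).repeat(3,1))"
```

```text
time: 3.55
ee_pos: [0.4742, -0.1824, 0.0702]
eef_rot: [0.079, 0.707, -0.079, 0.699]
ft_force: [-0.6, -1.8, -0.6]
width: 0.0005
t 3.55 slide cm [ 0.0158 -0.8026  0.007 ] z az -12.817974481424812 tilt -0.9999302148172572 F [-0.5673 -1.8244 -0.5713] j7 1.771645588209379
-0.07197367467066008 -1.904952970142771
```

View pics/s4.png

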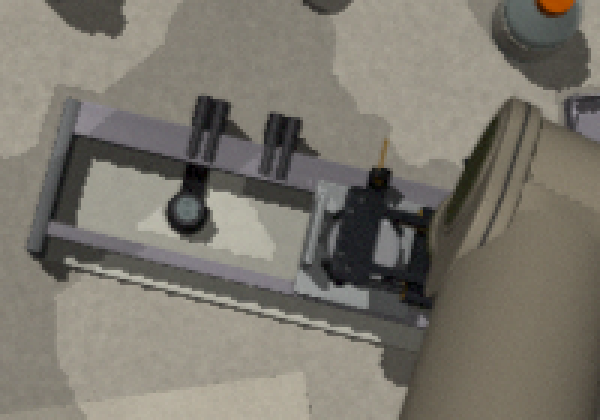

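```bash
python3 -m jog '[{"slide":[0,0.4,0],"roll":0},{"slide":[0,1.0,0],"roll":0},{"slide":[0,1.6,0],"roll":0},{"slide":[0,2.2,0],"roll":0},{"slide":[0,2.8,0],"roll":0}]'
python3 -m jog '[{"slide":[0,0.6,0],"roll":0},{"slide":[0,1.2,0],"roll":0},{"slide":[0,1.8,0],"roll":0},{"slide":[0,2.4,0],"roll":0},{"slide":[0,3.0,0],"roll":0}]'
python3 -c "
from h import *
to(-.01*EY+.503*EX+[0,0,.070])
s,e,M=st();print(e@EY,s['ft_force']@EY)
import cv2
cv2.imwrite('pics/s5.png',r.camera('top')[150:290,220:420,::-1].repeat(3,0).repeat(3,1))
cv2.imwrite('pics/w5.png',r.camera('wrist')[:,:,::-1])"
```

```text
time: 4.02
ee_pos: [0.4809, -0.1536, 0.0701]
eef_rot: [0.079, 0.707, -0.078, 0.699]
ft_force: [0.3, -2.0, -0.3]
width: 0.0004
time: 4.43
ee_pos: [0.4877, -0.1238, 0.0702]
eef_rot: [0.079, 0.707, -0.078, 0.699]
ft_force: [1.1, -3.2, -0.4]
width: 0.0002
t 4.4333 slide cm [ 0.0194  0.1776 -0.0021] z az -12.759365638867571 tilt -0.9999341425841669 F [ 1.0773 -3.1556 -0.3829] j7 1.6403270816064361
-0.011776061898961307 -2.835483753154555
```

View pics/s5.png

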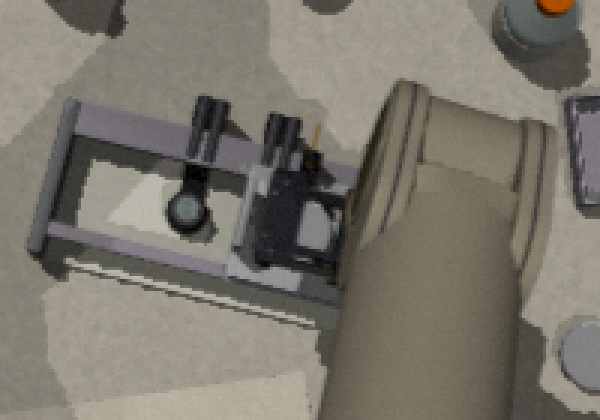

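View pics/w5.png

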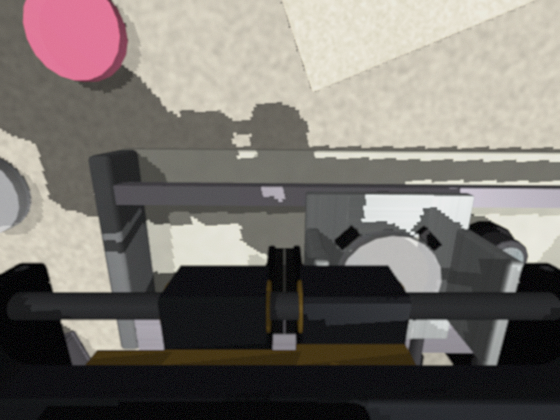

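The top view shows the knob at about (312,160) in the crop, just short of the plain clip. The dish is in its seat.

```bash
python3 -m jog '[{"slide":[0,0.4,0],"roll":0},{"slide":[0,0.7,0],"roll":0},{"slide":[0,1.0,0],"roll":0}]'
for i in 1; do python3 -c "
from h import *
s,e,M=st();print(e@EY,s['ft_force']@EY)"; done
python3 -m jog '[{"slide":[0,0.3,0],"roll":0}]'
python3 -c "
from h import *
s,e,M=st();print(e@EY,s['ft_force']@EY)"
python3 -m jog '[{"slide":[0,0.3,0],"roll":0}]'
python3 -c "
from h import *
s,e,M=st();print(e@EY,s['ft_force']@EY)"
python3 -m jog '[{"slide":[0,0.3,0],"roll":0}]'
python3 -c "
from h import *
s,e,M=st();print(e@EY,s['ft_force']@EY)"
```

```text
time: 4.78
ee_pos: [0.49, -0.1129, 0.0701]
eef_rot: [0.079, 0.707, -0.077, 0.699]
ft_force: [-0.0, -1.2, -0.5]
width: 0.0001
-0.0007110790977614894 -1.1420634510679197
time: 4.87
ee_pos: [0.4906, -0.1103, 0.0701]
eef_rot: [0.079, 0.707, -0.078, 0.699]
ft_force: [-2.0, -11.3, 0.1]
width: 0.0004
0.001980602492024988 -11.48954571641357
time: 4.95
ee_pos: [0.4907, -0.1096, 0.0701]
eef_rot: [0.078, 0.707, -0.08, 0.698]
ft_force: [-2.3, -13.6, 0.9]
width: 0.0008
0.0026823083507232586 -13.752100070952798
time: 5.03
ee_pos: [0.4909, -0.1089, 0.0702]
eef_rot: [0.078, 0.707, -0.081, 0.698]
ft_force: [-1.2, -9.8, 1.0]
width: 0.0004
0.003456568560746381 -9.7792879828239
```

```bash
F='from h import *
s,e,M=st();print("along",e@EY,"F",s["ft_force"]@EY,s["ft_force"])'
python3 -m jog '[{"slide":[0,0.4,0],"roll":0}]' >/dev/null;python3 -c "$F"
python3 -m jog '[{"slide":[0,0.4,0],"roll":0}]' >/dev/null;python3 -c "$F"
python3 -m jog '[{"slide":[0,0.4,0],"roll":0}]' >/dev/null;python3 -c "$F"
python3 -m jog '[{"slide":[0,0.4,0],"roll":0}]' >/dev/null;python3 -c "$F"
```

```text
along 0.005018462776415368 F -8.12694491884759 [-1.8459 -7.9146  0.7984]
along 0.0072197896655319055 F -6.154021952590083 [-1.6364 -5.9386  1.5413]
along 0.009944696269964567 F -4.086454692132047 [-1.3029 -3.8939  1.0379]
along 0.013364157500117643 F -2.4272640217775057 [ 0.1519 -2.5249  1.1689]
```

```bash
F='from h import *
s,e,M=st();print("along",e@EY,"F",s["ft_force"]@EY,s["ft_force"])'
python3 -m jog '[{"slide":[0,0.3,0],"roll":0}]' >/dev/null;python3 -c "$F"
python3 -m jog '[{"slide":[0,0.3,0],"roll":0}]' >/dev/null;python3 -c "$F"
python3 -m jog '[{"slide":[0,0.4,0],"roll":0}]' >/dev/null;python3 -c "$F"
python3 -m jog '[{"slide":[0,0.4,0],"roll":0}]' >/dev/null;python3 -c "$F"
python3 -m jog '[{"slide":[0,0.4,0],"roll":0}]' >/dev/null;python3 -c "$F"
```

```text
along 0.016441841358291038 F -9.82795885534808 [-3.5136 -9.2777  2.0542]
along 0.01761235255178768 F -12.654993294451872 [ -3.2304 -12.2428   2.5889]
along 0.019762481999562438 F -9.024488352526989 [-2.2686 -8.7386  2.3734]
along 0.02248817523950812 F -5.140579216163361 [-1.5005 -4.93    1.603 ]
along 0.025847155459135643 F -3.5220610220767483 [-1.36   -3.3018  1.7909]
```

```bash
F='from h import *
s,e,M=st();print("along",e@EY,"F",s["ft_force"]@EY,s["ft_force"]);to(.06*EY+.503*EX+[0,0,.070])'
python3 -m jog '[{"slide":[0,0.5,0],"roll":0},{"slide":[0,1.1,0],"roll":0},{"slide":[0,1.7,0],"roll":0},{"slide":[0,2.3,0],"roll":0},{"slide":[0,2.8,0],"roll":0}]' >/dev/null;python3 -c "$F"
python3 -c "
from h import *
import cv2
cv2.imwrite('pics/s6.png',r.camera('scene')[140:280,120:340,::-1].repeat(3,0).repeat(3,1))"
```

```text
along 0.055068760770393785 F -2.060890965874258 [-1.6856 -1.7282  1.8273]
t 6.2 slide cm [-0.0376  0.4923 -0.016 ] z az -13.634851149294251 tilt -0.9997393058107745 F [-1.6856 -1.7282  1.8273] j7 1.4644949949527861
```

View pics/s6.png

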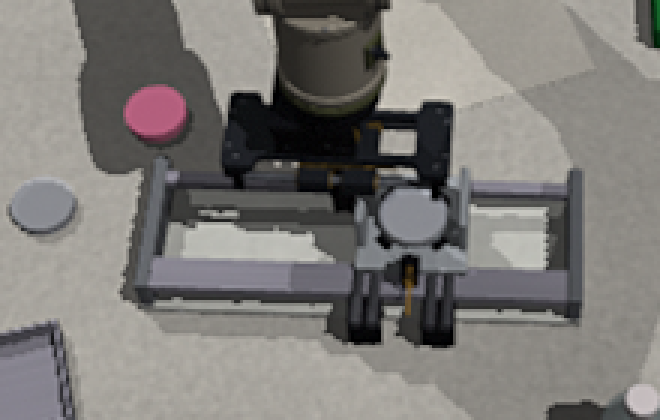

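The scene view shows the catch at (408,275) in the crop, between the plain clip (367) and the lens clip (440). The dish is still seated.

```bash
F='from h import *
s,e,M=st();print("along",e@EY,"F",s["ft_force"]@EY,s["ft_force"])'
python3 -m jog '[{"slide":[0,0.5,0],"roll":0},{"slide":[0,0.9,0],"roll":0}]' >/dev/null;python3 -c "$F"
python3 -m jog '[{"slide":[0,0.3,0],"roll":0}]' >/dev/null;python3 -c "$F"
python3 -m jog '[{"slide":[0,0.4,0],"roll":0}]' >/dev/null;python3 -c "$F"
python3 -m jog '[{"slide":[0,0.4,0],"roll":0}]' >/dev/null;python3 -c "$F"
```

```text
along 0.06574188033966998 F -10.89809451676569 [ -3.3064 -10.423    4.2865]
along 0.06714881990018558 F -12.640505945953784 [ -4.5957 -11.9152   5.533 ]
along 0.06932642064345089 F -8.937917713158795 [-3.9514 -8.2644  6.8364]
along 0.0720157780814043 F -5.709436313511754 [-3.1131 -5.1443  5.1241]
```

```bash
F='from h import *
s,e,M=st();print("along",e@EY,"F",s["ft_force"]@EY,s["ft_force"])'
python3 -m jog '[{"slide":[0,0.3,0],"roll":0}]' >/dev/null;python3 -c "$F"
python3 -m jog '[{"slide":[0,0.3,0],"roll":0}]' >/dev/null;python3 -c "$F"
python3 -c "
from h import *
import cv2
cv2.imwrite('pics/s7.png',r.camera('scene')[140:280,120:340,::-1].repeat(3,0).repeat(3,1))"
```

```text
along 0.07445213146746606 F -4.601856206858885 [-3.0072 -4.0323  3.2557]
along 0.07726758987608759 F -1.4476766476067682 [-1.151  -1.2215  2.4066]
```

View pics/s7.png

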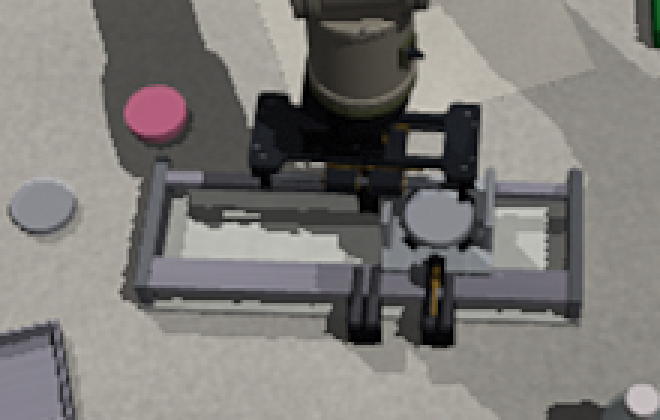

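```bash
F='from h import *
s,e,M=st();print("along",e@EY,"F",s["ft_force"]@EY,s["ft_force"])'
python3 -m jog '[{"slide":[0,0.15,0],"roll":0}]' >/dev/null;python3 -c "$F"
python3 -m jog '[{"slide":[0,0.1,0],"roll":0}]' >/dev/null;python3 -c "$F"
```

```text
along 0.08017872216209354 F -7.4907667553662876 [-1.5513 -7.3294  0.9483]
along 0.08047850765048402 F -9.588133258422085 [-2.7127 -9.2151  3.6526]
```

The force rose again, so the catch is against the second ridge flank. I'll back off so it settles between the ridges.

```bash
python3 -m jog '[{"slide":[0,-0.8,0],"roll":0},{"slide":[0,-1.6,0],"roll":0},{"slide":[0,-2.4,0],"roll":0},{"slide":[0,-2.6,0],"roll":0},{"slide":[0,-2.6,0],"roll":0}]'
python3 -m jog '[{"slide":[-3,0,0],"roll":0},{"slide":[-6,0,0],"roll":0},{"slide":[-9,0,0],"roll":0},{"slide":[-12,0,0],"roll":0}]'
python3 -m jog '[{"slide":[-1,0,-3],"roll":0},{"slide":[-1,0,-6],"roll":0},{"slide":[-1,0,-9],"roll":0},{"slide":[-1,0,-9],"roll":0}]'
python3 -c "
from h import *
import cv2
s,e,M=st();print(e,s['ft_force'],s['joint_positions'])
t=r.camera('top');sc=r.camera('scene');cv2.imwrite('pics/top8.png',t[:,:,::-1]);cv2.imwrite('pics/sc8.png',sc[:,:,::-1])
cv2.imwrite('pics/t8.png',cv2.resize(t[170:280,225:400,::-1],None,fx=4.5,fy=4.5,interpolation=cv2.INTER_CUBIC))
cv2.imwrite('pics/s8.png',cv2.resize(sc[180:260,155:325,::-1],None,fx=4.5,fy=4.5,interpolation=cv2.INTER_CUBIC))"
```

```text
time: 7.47
ee_pos: [0.502, -0.06, 0.0699]
eef_rot: [0.077, 0.708, -0.094, 0.696]
ft_force: [0.2, -0.3, -1.1]
width: 0.0005
time: 7.8
ee_pos: [0.5042, -0.0571, 0.1912]
eef_rot: [0.077, 0.708, -0.094, 0.696]
ft_force: [0.3, -0.1, 0.7]
width: 0.0
time: 8.13
ee_pos: [0.4135, -0.0339, 0.2026]
eef_rot: [0.077, 0.708, -0.093, 0.695]
ft_force: [0.7, 0.3, -0.3]
width: 0.0004
[ 0.4135 -0.0339  0.2026] [ 0.6911  0.2847 -0.284 ] [-0.5588 -0.1529  0.4749  2.0094  0.0913  1.292   1.2136]
```

View pics/t8.png

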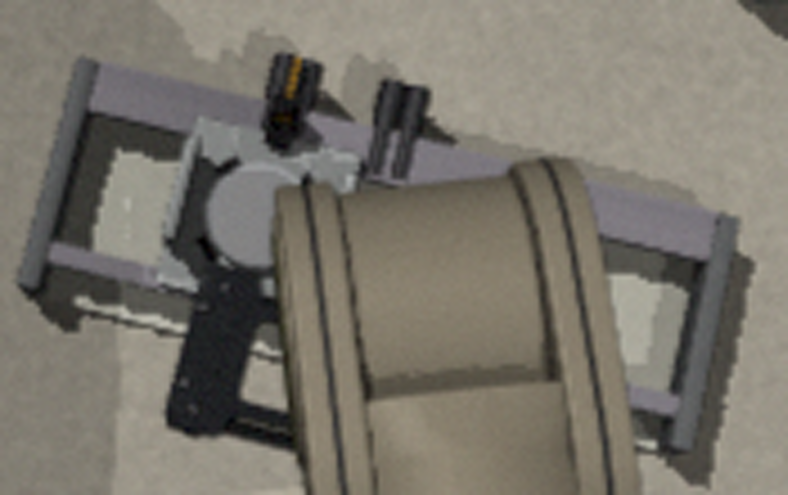

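View pics/s8.png

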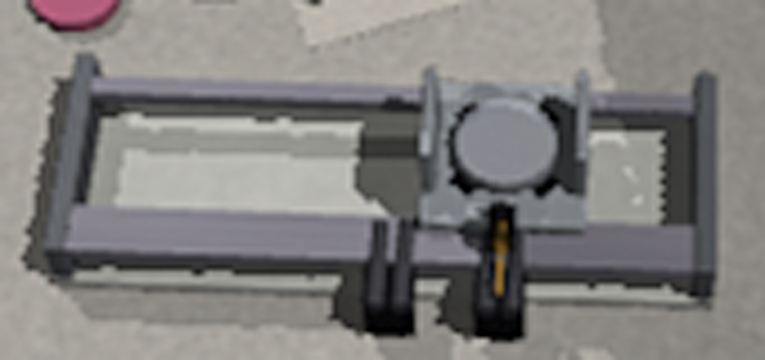

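Both views show the brass bar centred between the lens clip's ridges, at about (500,270) in the scene crop and (295,75) in the top crop. The dish is in its seat. Next is the button.

```bash
python3 -c "
from h import *
to([.506,.3445,.15])"
```

```text
t 8.2333 slide cm [ 4.3452 39.0535 -0.3545] z az -13.85823381380451 tilt -0.9996143945130155 F [ 0.763  -0.1774 -0.0101] j7 1.2174509188299611
```

```bash
python3 -m jog '[{"slide":[0,4,0],"roll":0},{"slide":[0,8,0],"roll":0},{"slide":[0,12,0],"roll":0},{"slide":[0,16,0],"roll":0},{"slide":[0,20,0],"roll":0}]' 1 40
python3 -m jog '[{"slide":[0,4,0],"roll":0},{"slide":[0,8,0],"roll":0},{"slide":[0,12,0],"roll":0},{"slide":[0,16,0],"roll":0},{"slide":[0,18,0],"roll":0}]'
python3 -c "
from h import *
to([.506,.3445,.12])
import cv2
cv2.imwrite('pics/w9.png',r.camera('wrist')[:,:,::-1])"
```

```text
time: 8.65
ee_pos: [0.4657, 0.1618, 0.1976]
eef_rot: [0.077, 0.708, -0.093, 0.696]
ft_force: [1.1, -0.6, 0.9]
width: 0.0004
time: 9.07
ee_pos: [0.5087, 0.3422, 0.1915]
eef_rot: [0.076, 0.708, -0.092, 0.696]
ft_force: [-0.4, -0.6, 0.5]
width: 0.0004
t 9.0667 slide cm [ 7.1431  0.3325 -0.2096] z az -13.622775949368856 tilt -0.9996069023814822 F [-0.4156 -0.6377  0.5372] j7 0.7216750947415498
```

View pics/w9.png

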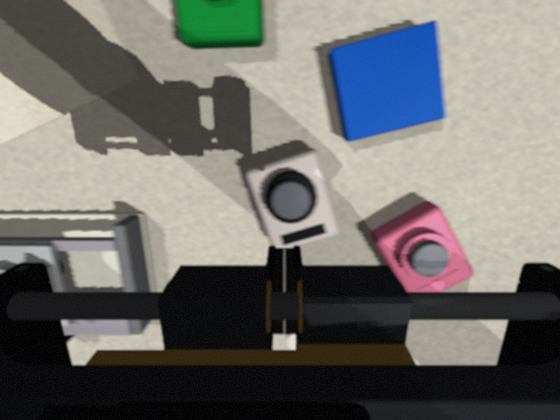

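```bash
python3 -c "
from h import *
s,e,M=st();print(e,ray('wrist',291,196,.0507,(e,s['eef_rot'])))
to([.506,.3445,.07])"
```

```text
[0.5083 0.3444 0.191 ] [0.504  0.3496 0.0507]
t 9.1167 slide cm [12.0948  0.2475 -0.044 ] z az -13.486325214257144 tilt -0.9996056468923881 F [-3.5528  1.6762 -0.8525] j7 0.7212369786770297
```

```bash
python3 -m jog '[{"slide":[3,0.3,-0.1],"roll":0},{"slide":[6,0.4,-0.1],"roll":0},{"slide":[9,0.4,-0.1],"roll":0},{"slide":[11,0.4,-0.1],"roll":0},{"slide":[11,0.4,-0.1],"roll":0}]'
python3 -c "
from h import *
to([.505,.346,.051])"
```

```text
time: 9.53
ee_pos: [0.5042, 0.3446, 0.0753]
eef_rot: [0.073, 0.71, -0.093, 0.694]
ft_force: [-0.3, -0.2, -0.6]
width: 0.0005
t 9.5333 slide cm [2.4253 0.2271 0.0928] z az -13.49097684980824 tilt -0.9993463776130764 F [-0.2736 -0.2275 -0.622 ] j7 0.7320511724024017
```

```bash
F='from h import *
s,e,M=st();print(e,s["ft_force"])'
python3 -m jog '[{"slide":[0.7,0.2,0.1],"roll":0},{"slide":[1.3,0.2,0.1],"roll":0},{"slide":[1.8,0.2,0.1],"roll":0},{"slide":[2.1,0.2,0.1],"roll":0}]'>/dev/null; python3 -c "$F"
python3 -m jog '[{"slide":[0.3,0,0],"roll":0}]'>/dev/null; python3 -c "$F"
python3 -m jog '[{"slide":[0.3,0,0],"roll":0}]'>/dev/null; python3 -c "$F"
```

```text
[0.5058 0.3463 0.0547] [-0.248  -0.2729  3.1347]
[0.5061 0.3465 0.0524] [-1.6267 -2.1611  4.3921]
[0.5064 0.3467 0.051 ] [-13.0736  -7.8809  33.6721]
```

The force jumped from 4.4 to 34 N, so the button has bottomed. Releasing.

```bash
F='from h import *
s,e,M=st();print(e,s["ft_force"])'
python3 -m jog '[{"slide":[0,0,0],"roll":0}]'>/dev/null; python3 -c "$F"
python3 -m jog '[{"slide":[-1,0,0],"roll":0},{"slide":[-3,0,0],"roll":0},{"slide":[-6,0,0],"roll":0},{"slide":[-9,0,0],"roll":0},{"slide":[-11,0,0],"roll":0}]'
python3 -m jog '[{"slide":[-1,2,-3],"roll":0},{"slide":[-1,4,-6],"roll":0},{"slide":[-1,6,-9],"roll":0},{"slide":[-1,6,-9],"roll":0},{"slide":[-1,6,-9],"roll":0}]'
python3 -c "
from h import *
import cv2
t=r.camera('top');sc=r.camera('scene');cv2.imwrite('pics/top10.png',t[:,:,::-1])
cv2.imwrite('pics/t10.png',cv2.resize(t[170:280,225:400,::-1],None,fx=4.5,fy=4.5,interpolation=cv2.INTER_CUBIC))
cv2.imwrite('pics/s10.png',cv2.resize(sc[160:270,155:400,::-1],None,fx=3.2,fy=3.2,interpolation=cv2.INTER_CUBIC))"
```

```text
[0.5065 0.3468 0.0523] [-1.512  -1.4367  4.501 ]
time: 10.53
ee_pos: [0.51, 0.3497, 0.1662]
eef_rot: [0.075, 0.709, -0.091, 0.696]
ft_force: [0.2, -0.2, 1.4]
width: 0.0006
time: 10.95
ee_pos: [0.4347, 0.4316, 0.177]
eef_rot: [0.074, 0.709, -0.089, 0.696]
ft_force: [0.4, -0.5, -0.9]
width: 0.0004
```

View pics/t10.png

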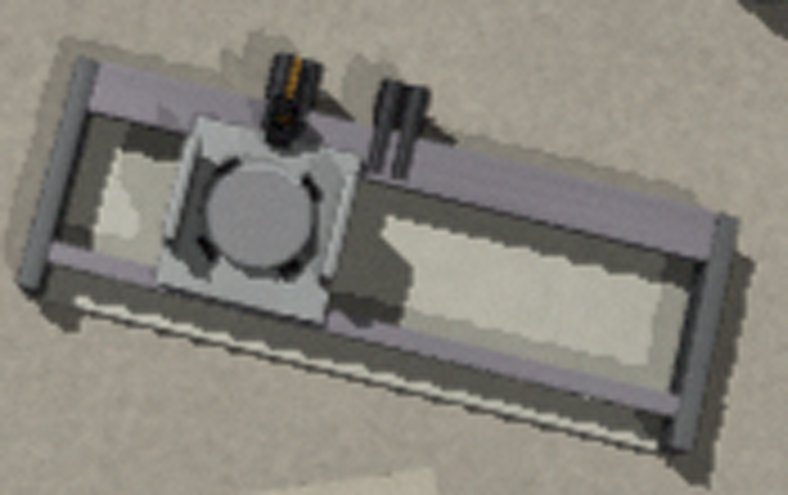

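View pics/s10.png

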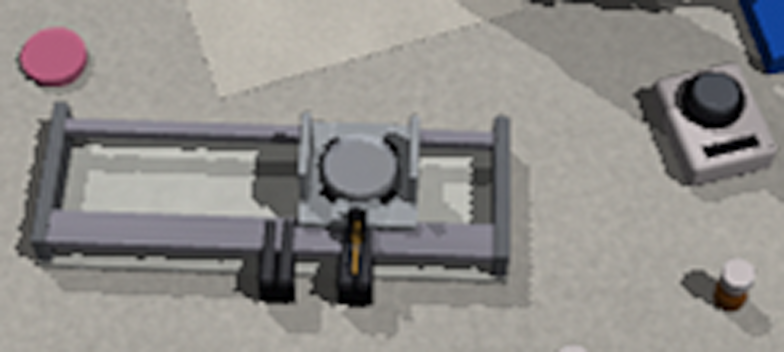

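View pics/top10.png

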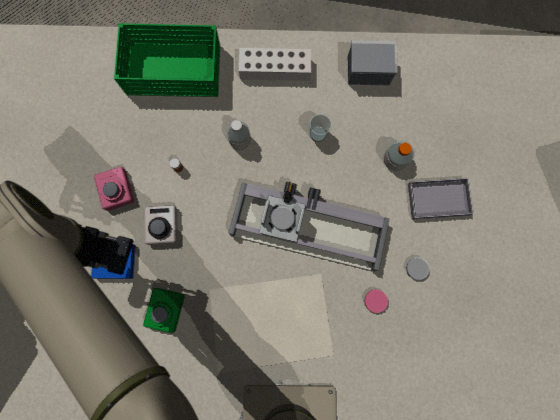

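```bash
python3 -c "
from h import *
a=z0('top',541,285,.074);b=z0('top',261,215,.074);print((b-a)@EY, (b-a)@EX, b@EY)
print(r.read_state()['ft_force']); r.close_job()"
```

```text
0.16235386626419065 0.0010966047108286804 0.14376839888733556
[ 0.1287  0.0349 -0.9881]
the job is handed in; nothing more can be done
```

The carriage is caught in the lens stop with the dish still in its seat. The shutter button has been pressed right down and released, and the job is handed in at about 11 s.

- **Carriage:** I pushed it by its near push plate with the fingers shut, over the plain stop and up to the lens stop. Ridge force peaks were 9.6–13.8 N. At the lens stop I pushed lightly against the second ridge (9.6 N, below the crest force seen earlier), then backed off so the catch settled between the two ridges.
- **Caught position:** The last top and scene pictures show the brass bar centred between the lens clip's ridges. The dish moved about 162 mm along the rails, to 0.144 m. The lens stop measured 0.140–0.145 m depending on the camera, so the views disagree by about 5 mm. The force pattern settles it, matching the plain stop with a 65 mm shift.
- **Shutter:** The force rose from 3.1 to 4.4 N as the button went down, then jumped to 34 N when it hit the bottom. The arm then withdrew and touches nothing. That the button came fully back up is only judged from the pictures.
- **Everything else:** In the last top picture, nothing I could see has moved. The arm partly hides the blue box.

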